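Inspect a culture dish with the hand magnifier

ROBOT

A 7-joint arm with a two-finger parallel gripper is mounted at the origin on the work surface. World frame = base frame: x ahead of the robot, y to its left, z up, the work surface at z = 0. Lengths are in m, angles in rad, forces in N, time in s.
With the tool pointing down it reaches from about 0.4 to 0.85 m from the base axis. Payload 4.5 kg.
Tool frame: the origin (TCP) lies at the very end of the fingers, on their centre line; the grasp point (between the pads) lies 19 mm behind it (r.pinch_z is the distance from the TCP to the grasp point, in m); z points along the fingers, y is the line along which they close (so a half turn about z gives the same grasp; the last joint's range is limited). The gripper opens to 88 mm and grips with 3 to 60 N. Pads are 18 mm wide; open, the fingers measure 123 mm over their backs; the gripper's body (75 mm by 187 mm) begins 45 mm behind the grasp point.
Start: joints at [1.315, 0.689, -0.195, 1.565, 0.157, 0.902, -0.215], TCP at [0.179, -0.599, 0.211] pointing down, gripper open.
Joint ranges: [-3.01, 3.01], [-0.46, 2.08], [-1.47, 1.51], [0.13, 2.56], [-1, 4.14], [0.04, 2.09], [-2.66, 2.66]. Speed limits (rad/s): [2.57, 2.57, 3.14, 3.14, 3.14, 3.14, 3.14].

INTERFACE

Orientations are given as a unit quaternion [x, y, z, w].
In Python, from plant import r, cams gives the robot as it stands.
- The arm moves only by the shell command python3 -m pendant 'ROWS' [FORCE]. ROWS is JSON, a list of rows, each a list of 3 entries, a list of its own where there are three numbers: the closure, from -1 (fully open) to 1 (shut), then the shift along the tool's x, y, z in mm, then the turn, a rotation vector about the tool's x, y, z in degrees. A call has 1 to 8 rows; each row shifts and turns the commanded pose from where the row before left it, along the tool's axes as they then stand; what a row does not reach is not made up. A row lasts 1/8 s, in which the tool goes at most 62.5 mm and 10.7 degrees, less where a joint would pass 70% of its speed; a pose out of reach is approached as far as the arm can. A call with a gripper value outside its range is refused whole. The fingers move at their own pace and stop on an object; FORCE is the grip in N (left out, the last holds). Time passes only in rows, so rows that do not move let the fingers close. It gives the time, the measured TCP pose, the force, the opening and the grip force at its end, in the units of the state.
- r.get_state(): the state, without advancing time (a new reading comes with each control period).
- cams.snapshot(name): name is "scene" or "top" or "wrist"; returns a dict with "img" (384x512x3 uint8, red, green, blue), "camera_matrix" (3x3 intrinsics, pixels), "camera_from_world" (4x4, takes a point from world to camera coordinates); the wrist camera has in their place "tool_from_camera" (4x4, takes a point from camera to tool coordinates, whose origin is the TCP and whose axes are the flange's). Camera axes: x right, y up, looking along -z (the intrinsics and any distortion apply to the point x, -y, -z); pixel columns grow to the right and rows downward; lengths in m; the calibration is good to about 2 mm. A picture is of the moment at which its call begins: read the wrist's pose just before it. There is no depth.
- r.finish_job(): hands the job in; it is judged then, once.
The state is a dict: "clock": time; "q": joint angles; "qd": joint speeds; "joint_torque": joint torques, N m; "tool_pos": TCP position; "eef_rot": TCP orientation; "contact_force": force on the tool from outside, world axes, zero at the start; "moment": the same for the moment, N m; "opening": opening from 0.0 (shut) to 1.0 (fully open); "finger_force": force on a finger pad.
Only numpy, scipy, OpenCV 4.12 (cv2) and the standard library are available. Lean on these libraries where they do the work, as an engineer would, in place of code of your own. Each camera call takes 0.05 s, during which the arm holds its last target. There are 200 camera calls.

TASK

Set the small culture dish flat on the viewing stage, centred between its four stops, and let go of it. Then draw the hand magnifier out of its slanting holder, turn it level and hold it with the lens centred over the dish, about 10 cm above the dish's lid, and finish there, still gripping it and keeping it steady. Do not let the magnifier knock against the dish or the stage or come down on the bench, and leave the bottle, flask, beaker and large dish where they stand.

Things in the scene. Friction and masses are not known exactly. Their poses are not given: they have to be found in the camera images.
- dish: The small round culture dish with its clear lid on (one rigid piece): 60 mm diameter, 15 mm high, amber agar seen inside, about 35 g. It starts flat on the bench. Origin at the centre of its underside, z up.
- stage: The viewing stage, fixed to the bench: white housing 180 (x) x 150 (y) mm, top face 30 mm above the bench, carrying a round opal plate of 110 mm diameter whose face is 34 mm above the bench, with four small stops standing on it. Origin on the bench under the plate's centre, z up, turned about the vertical.
- stage_plate (a point): Centre of the plate's upper face, where the centre of the dish's underside belongs. The four steel stops, 8 mm high, tapering from 8 to 4 mm diameter, stand 37 mm from it at 45, 135, 225 and 315 degrees from the stage's x axis: the dish fits between them with 3 mm of play all round; fingers pass between stops along the stage's x or y axis.
- holder: The magnifier's holder, fixed to the bench: steel foot 130 (x) x 90 (y) x 16 mm with a smooth aluminium pocket, 18 mm deep, slanting up at 55 degrees above the horizontal towards the holder's +x, and a U-shaped rest on a post, 119 mm up the slant from the pocket's floor, 8 mm long, 34 mm wide, with 9 mm cheeks either side of the handle. Origin at the centre of the foot's underside, z up.
- magnifier: Black hand magnifier, about 130 g: round lens in a frame of 80 mm diameter, 10 mm thick, on a flat-sided handle 125 mm long, 20 mm wide (y), 14 mm thick (z). Origin at the lens centre; x runs along the handle from its foot (x = -167 mm) to the lens; z is the lens axis. Starts with the handle's end 18 mm deep in the pocket (2 mm play), lying on the rest, x slanting up 55 degrees, y level.
- magnifier_grip (a point): On the axis of the bare handle between pocket and rest, 101 mm from the lens centre, 66 mm from the foot. Fingers can close here along the magnifier's y on the 20 mm width, the gripper leaning 30 to 50 degrees from vertical, pointing down and towards the holder's +x. Drawn 18 mm along the magnifier's own +x the handle leaves the pocket; then lift, before the fingers reach the rest (35 mm).
- magnifier_foot (a point): Centre of the end face of the magnifier's handle, 167 mm from the lens centre.
- bottle: Bystander: brown glass bottle with black cap, 52 mm diameter, 110 mm high. Origin at the centre of its underside.
- flask: Bystander: stoppered conical flask, 84 mm diameter, 124 mm high. Origin at the centre of its underside.
- large_dish: Bystander: larger culture dish, 90 mm diameter, 16 mm high. Origin at the centre of its underside.
- beaker: Bystander: glass beaker, 64 mm diameter, 75 mm high. Origin at the centre of its underside.
There are look-alikes about, which are no part of the job. Several things have the shape of the holder; the one meant has the colours described above.

How it is judged:
On the way, in this order (a step that is already met when the one before it is completed fails the run):
1. the small dish lies flat on the opal plate between the four stops, released (horizontal distance between dish and stage_plate below 0.006 m and z of dish in the frame of stage_plate between -0.003 and 0.003 m and angle between dish's own z axis and vertical below 0.06 rad and contact force between dish and the fingers below 0.05 N and linear speed of dish below 0.02 m/s), for 0.2 s.
2. the magnifier is drawn clear of its holder, held in the fingers (distance of magnifier from where it was at the start of the episode above 0.055 m and contact force between magnifier and holder below 0.05 N and contact force between magnifier and the fingers above 1 N), for 0.2 s.
At the end, for the whole second after the job is handed in: Dish flat on the plate, released, within 6 mm of its centre; magnifier gripped in the fingers, touching nothing else, at rest, lens level within 11 degrees (either face up), centred within 20 mm over the dish and 65 to 135 mm above its lid (all of step 1 and horizontal distance between magnifier and dish below 0.02 m and z of magnifier in the frame of stage between 0.114 and 0.184 m and angle between the z axis of magnifier and the z axis of stage, either way round below 0.2 rad and linear speed of magnifier below 0.03 m/s and contact force between magnifier and the fingers above 1 N and contact force between magnifier and holder below 0.05 N and contact force between magnifier and stage below 0.05 N and contact force between magnifier and dish below 0.05 N and contact force between magnifier and bottle below 0.05 N and contact force between magnifier and flask below 0.05 N and contact force between magnifier and large_dish below 0.05 N and contact force between magnifier and beaker below 0.05 N); the arm keeps its last pose, push and grip.
It fails at once if the magnifier knocks against the dish or the stage or comes down on the bench (contact force between magnifier and dish above 0.5 N or contact force between magnifier and stage above 0.5 N or height (world z) of magnifier below 0.035 m or height (world z) of magnifier_foot below 0.012 m).
It fails at once if a bystander is moved by more than 25 mm or tipped (distance of any of bottle, flask, large_dish, beaker from where it was at the start of the episode above 0.025 m or angle between any of bottle, flask, large_dish, beaker's own z axis and vertical above 0.35 rad).
It also fails if it takes over 58 s, if anything falls off the work surface, if the arm or the gripper's body presses on something with over 40 N, if the wrist force passes 120 N, or if a joint passes its speed limit or range.

## Working session

There is one attempt and no reset: what is moved stays moved. The work goes in short steps, Python scripts to look and compute and a shell command to move; the robot and the scene stay as the last step left them, time stands still between calls to the robot, and variables do not carry over. Pictures are saved under pics/ and viewed, at most 10 in all, crops included, and the job is handed in when it is done.

```bash
ls; mkdir -p pics
python3 - <<'E'
from plant import r,cams
import cv2,numpy as np
s=r.get_state();print(s)
for n in("scene","top"):
    d=cams.snapshot(n);cv2.imwrite(f"pics/{n}0.png",cv2.resize(d["img"][...,::-1],(800,600),interpolation=cv2.INTER_CUBIC));np.savez(f"{n}0.npz",**d)
    print(n,[k for k in d],d["camera_matrix"],np.linalg.inv(d["camera_from_world"]).round(3))
E
```

```text
pics
{'clock': 0.0, 'q': array([ 1.31482589,  0.69000869, -0.19453091,  1.56634395,  0.15732881,
        0.90248148, -0.21510819]), 'qd': array([-0.00025646, -0.00034903,  0.00046706, -0.00065228,  0.00045889,
        0.00033604,  0.00083875]), 'joint_torque': array([-1.15158963e-05, -5.27562010e+01, -1.26708191e+00, -1.53428060e+01,
       -5.26829716e-02,  6.52748131e-03,  1.34708043e-04]), 'tool_pos': array([ 0.17833957, -0.59830485,  0.21019511]), 'eef_rot': array([ 9.89514327e-01,  1.44431804e-01, -2.02469173e-04, -9.00212634e-04]), 'contact_force': array([-0.21053085,  0.44102987,  0.07558754]), 'moment': array([ 0.00574084,  0.01582188, -0.07200756]), 'finger_force': 0.0, 'opening': 0.9986195583131936}
scene ['img', 'camera_matrix', 'camera_from_world'] [[393.25506217   0.         255.14732641]
 [  0.         393.25506217 199.98599431]
 [  0.           0.           1.        ]] [[ 0.378 -0.525  0.762  1.383]
 [ 0.925  0.236 -0.297 -0.203]
 [-0.024  0.817  0.575  0.77 ]
 [ 0.     0.     0.     1.   ]]
top ['img', 'camera_matrix', 'camera_from_world'] [[371.22654248   0.         257.73750331]
 [  0.         371.22654248 192.16757225]
 [  0.           0.           1.        ]] [[ 0.022  0.997 -0.075  0.481]
 [-1.     0.022 -0.002  0.114]
 [ 0.     0.075  0.997  1.165]
 [ 0.     0.     0.     1.   ]]
```

View pics/scene0.png

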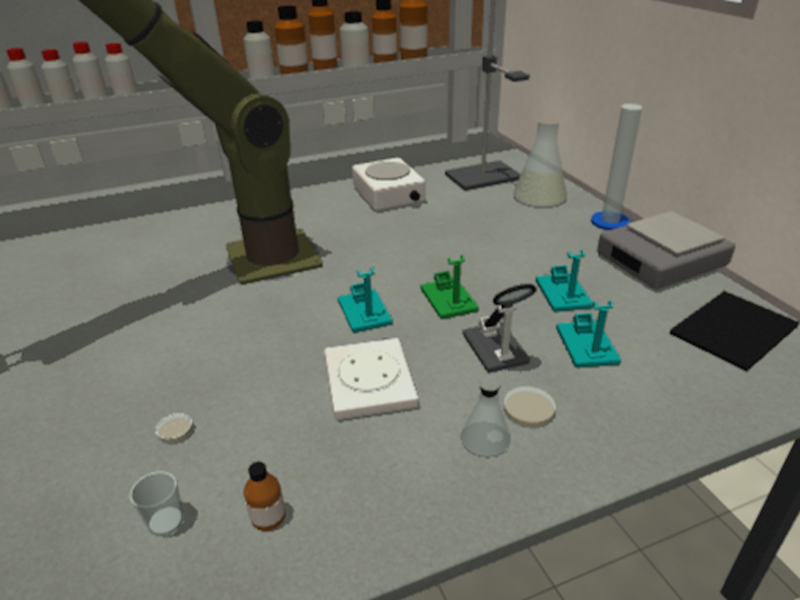

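View pics/top0.png

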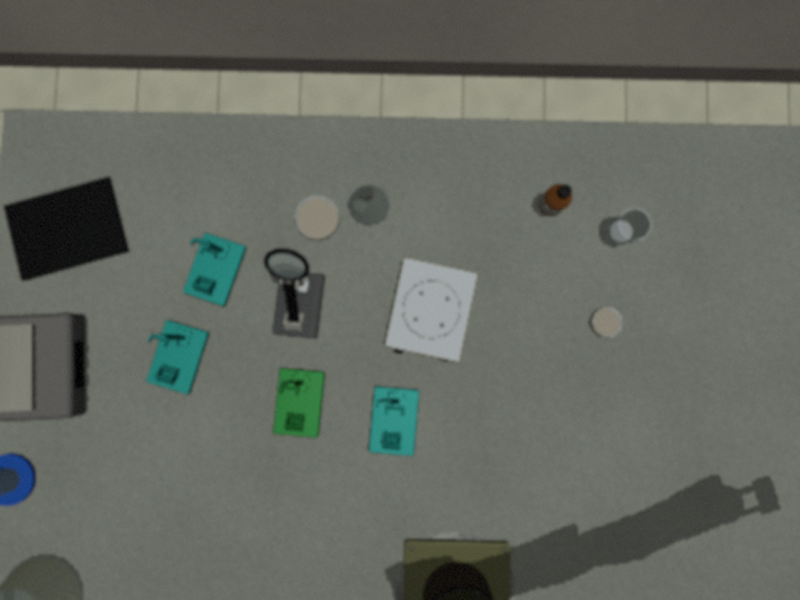

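The scene view shows the small dish at (175,427), the stage at (370,377) and the magnifier in its holder at (497,335). There are three teal look-alike holders at (365,308), (565,290) and (588,340), and a green one at (449,297). Only the one at (497,335), which is (298,305) in the top view, has a steel-grey foot, an aluminium pocket and the magnifier in it. In the top view the dish is at (607,322), the stage at (431,310), the large dish at (317,217), the flask at (369,205), the bottle at (557,198) and the beaker at (630,227).

```bash
cat > h.py <<'E'
import numpy as np,cv2
def load(n): return dict(np.load(n+".npz"))
def ray(d,u,v):
    K=d["camera_matrix"];T=np.linalg.inv(d["camera_from_world"])
    c=np.array([(u-K[0,2])/K[0,0],-(v-K[1,2])/K[1,1],-1.]);return T[:3,3],T[:3,:3]@c
def plane(d,u,v,z):
    o,w=ray(d,u,v);return o+w*(z-o[2])/w[2]
def tri(a,pa,b,pb):
    o1,w1=ray(a,*pa);o2,w2=ray(b,*pb)
    A=np.stack([w1,-w2],1);s=np.linalg.lstsq(A,o2-o1,rcond=None)[0]
    p,q=o1+s[0]*w1,o2+s[1]*w2;return (p+q)/2,np.linalg.norm(p-q)
def blobs(m,amin=30):
    n,l,st,c=cv2.connectedComponentsWithStats(m.astype(np.uint8))
    return [(c[i],st[i],l==i) for i in range(1,n) if st[i,4]>=amin]
E
python3 - <<'E'
from h import *
t=load("top0");s=load("scene0")
def crop(d,x0,y0,x1,y1): return cv2.resize(d["img"][y0:y1,x0:x1,::-1],(400,300),interpolation=cv2.INTER_CUBIC)
a=np.vstack([np.hstack([crop(t,150,145,238,211+10),crop(s,285,170,365,230+10)]),np.hstack([crop(t,240,160,312,235-10+0),crop(t,350,110,422,218)])])
cv2.imwrite("pics/crop1.png",a)
for n,d in(("top",t),("scene",s)):
    h=cv2.cvtColor(d["img"],cv2.COLOR_RGB2HSV).astype(int)
    m=(h[...,2]>125)&(h[...,1]<60)
    for c,st,l in blobs(m,50): print(n,"white",c.round(1),st,plane(d,*c,.03).round(4))
    m=(h[...,0]>8)&(h[...,0]<28)&(h[...,1]>35)&(h[...,2]>90)
    for c,st,l in blobs(m,40): print(n,"beige",c.round(1),st,plane(d,*c,.0075).round(4))
    m=h[...,2]<45
    for c,st,l in blobs(m,40): print(n,"black",c.round(1),st,plane(d,*c,.0).round(4))
E
```

```text
top white [254.8  61.4] [    0    43   512    52 13749] [0.9794 0.1336 0.03  ]
top white [202.4 138. ] [189 125  27  27 577] [0.7312 0.2906 0.03  ]
top white [399.1 146.8] [395 142   9  11  76] [ 0.717  -0.3191  0.03  ]
top white [275.9 197.6] [ 247  165   59   67 2862] [0.5509 0.0592 0.03  ]
top white [388.9 205.5] [380 197  18  19 266] [ 0.5343 -0.2868  0.03  ]
top white [ 11.8 240.7] [  2 209  17  53 432] [0.4024 0.8587 0.03  ]
top beige [202.9 139.6] [191 128  24  25 277] [0.7309 0.2924 0.0075]
top beige [388.4 205. ] [381 199  14  14  80] [ 0.5369 -0.2929  0.0075]
top black [ 41.9 146. ] [   3  114   79   65 3383] [0.7008 0.8042 0.    ]
top black [360.3 122.5] [357 119   8   8  49] [ 0.799  -0.2072  0.    ]
top black [184.8 165.9] [170 160  27  19  71] [0.6471 0.3479 0.    ]
top black [186.  192.2] [181 178  10  27 170] [0.5637 0.341  0.    ]
top black [ 50.1 233.2] [ 46 202   9  63 458] [0.4261 0.7604 0.    ]
top black [291.9 372.8] [267 358  50  26 947] [ 0.021  -0.0003  0.    ]
scene white [426.4  76.9] [  311     0   201   199 26325] [-0.325   1.5317  0.03  ]
scene white [22
[... 3146 characters left out ...]
58  13  10   8  69] [-3.0896  0.5681  0.    ]
scene black [311.8  41.2] [309  37   8   9  53] [-1.465   1.4242  0.    ]
scene black [307.6 116.6] [285 110  46  11  63] [-0.1817  0.6909  0.    ]
scene black [400.1 166.4] [390 157  21  20 197] [0.3837 0.782  0.    ]
scene black [328.2 188.3] [316 182  27  15 107] [0.4022 0.4566 0.    ]
scene black [469.8 210.9] [ 429  187   82   50 2169] [0.701  0.7995 0.    ]
scene black [315.8 203.8] [310 198  12  11  65] [0.466  0.3709 0.    ]
scene black [327.8 230.6] [312 222  26  16  94] [0.603 0.335 0.   ]
scene black [490.4 339.7] [ 461  281   51  103 1910] [1.0774 0.4678 0.    ]
scene black [164.6 301.6] [159 296  12  12 105] [ 0.6792 -0.1804  0.    ]
```

View pics/crop1.png

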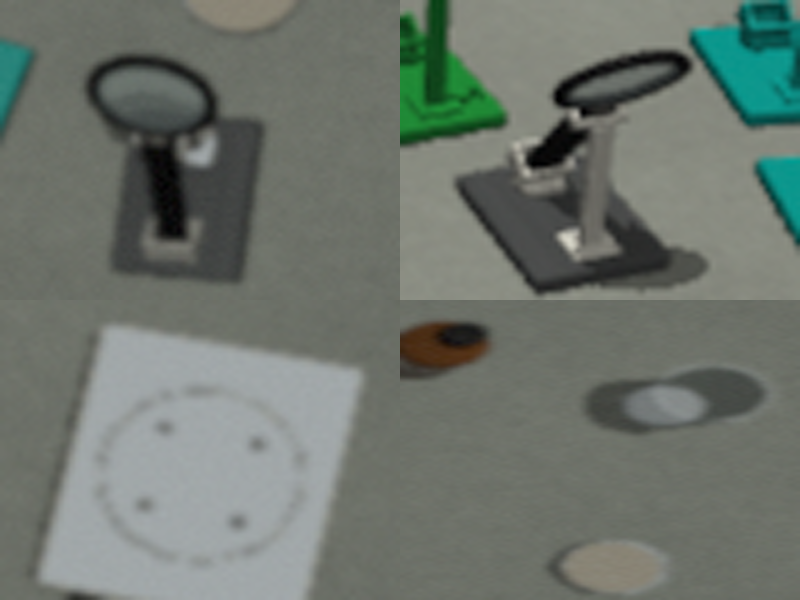

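The crop confirms the steel-grey holder with the aluminium pocket carrying the magnifier, the white stage with four stops, and the small dish. Next are the stage yaw, the holder foot and the lens centre.

Run:
```python
from h import *
t=load("top0");s=load("scene0")
def fitrect(d,m,z,near):
    b=min(blobs(m,200),key=lambda b:np.hypot(*(b[0]-near)))
    c=max(cv2.findContours(b[2].astype(np.uint8),0,cv2.CHAIN_APPROX_NONE)[0],key=cv2.contourArea)[:,0]
    P=np.array([plane(d,u,v,z)[:2] for u,v in c],np.float32)*1000
    return cv2.minAreaRect(P),b[1]
g=lambda d:cv2.cvtColor(d["img"],cv2.COLOR_RGB2HSV).astype(int)
h=g(t)
print("stage",fitrect(t,(h[...,2]>125)&(h[...,1]<60),.03,(276,198)))
# holder foot: dark grey
print("bg",h[215,240],"foot",h[200,200],h[205,180])
V=h[...,2]; bg=np.median(V[190:215,212:235])
print(bg,V[205,165:225])
# scene stage
# lens ring
for n,d,x0,y0,x1,y1 in(("top",t,165,152,200,182),("scene",s,308,174,350,202)):
    im=g(d)[...,2][y0:y1,x0:x1];print(n);m=(im<52).astype(np.uint8)
    for r_ in m: print(''.join('.#'[v] for v in r_))
```

```text
stage (((551.4091186523438, 59.00614929199219), (149.81033325195312, 180.4290313720703), 78.9690933227539), array([ 247,  165,   59,   67, 2862], dtype=int32))
bg [ 37  21 111] foot [70 11 71] [53 13 76]
113.0 [115 114 113 111 112 113 112 112 111 103  84  67  64  68  66  76  96 110
 103  83  65  55  52  52  52  58  84 101  94  78  73  67  67  68  67  73
  68  61  62  78 100 113 112 114 110 113 113 113 112 112 111 110 111 114
 114 115 110 111 111 112]
top
...................................
...................................
...................................
...................................
...................................
...................................
...................................
.............#.....................
..........############.............
........######..########...........
......####............####.........
......##................####.......
.....##...................###......
.....##....................###.....
.....##.....................###....
....##.......................##....
.....#........................##...
.....##......................
[... 948 characters left out ...]
..###.......
..............#######...........###.......
............######.............###........
...........####..............###..........
.........#####.............####...........
.........###.............####.............
........###.............###...............
........###..........####.................
........##############....................
.........###########......................
.............#######......................
.............####.........................
..........................................
.........##...............................
.........##...............................
........######............................
.......########...........................
```

Run:
```python
from h import *
t=load("top0");s=load("scene0")
g=lambda d:cv2.cvtColor(d["img"],cv2.COLOR_RGB2HSV).astype(int)[...,2]
E={}
for n,d,x0,y0,x1,y1 in(("top",t,165,152,201,179),("scene",s,310,174,350,197)):
    m=np.zeros(d["img"].shape[:2],np.uint8);m[y0:y1,x0:x1]=g(d)[y0:y1,x0:x1]<56
    c=np.vstack(cv2.findContours(m,0,cv2.CHAIN_APPROX_NONE)[0]);c=cv2.convexHull(c)
    c=np.vstack([np.linspace(a,b,8) for a,b in zip(c[:,0],np.roll(c[:,0],1,0))]).astype(np.float32)
    E[n]=cv2.fitEllipseDirect(c);print(n,E[n])
L,e=tri(t,E["top"][0],s,E["scene"][0]);print("lens",L.round(4),e)
V=g(t);m=np.zeros(V.shape,np.uint8);m[165:222,168:212]=(V[165:222,168:212]<92)
m=cv2.morphologyEx(m,cv2.MORPH_CLOSE,np.ones((9,9)))
for r_ in m[165:222,168:212]: print(''.join('.#'[v] for v in r_))
```

```text
top ((183.01185607910156, 169.18431091308594), (19.254411697387695, 28.814477920532227), 106.32456970214844)
scene ((328.6799621582031, 188.85696411132812), (10.773780822753906, 27.529027938842773), 70.01007080078125)
lens [0.6138 0.3179 0.1638] 0.0033656410936106253
#####.................######................
#####.................#######...............
#####.................#######...............
#####.................########..............
.####.................########..............
.#####................########..............
.#############################..............
..############################..............
...############################.............
...############################.............
....###################################.....
.....###################################....
.....###################################....
......##################################....
......##################################....
.......#################################....
.........###############################....
.........###############################....
.........#############
[... 1032 characters left out ...]
##################.......
.......##############################.......
......###############################.......
......###############################.......
......##############################........
......##############################........
......##############################........
.......#############################........
.........###########################........
................####################........
............................#######.........
............................................
............................................
............................................
............................................
............................................
```

```bash
cat >> h.py <<'E'
from scipy.spatial.transform import Rotation as R
def go(r,p,Rt):
    "shift (tool mm, in present axes) and turn (tool rotvec deg) from the present pose to p,Rt"
    s=r.get_state();A=R.from_quat(s["eef_rot"])
    print("shift",(A.inv().apply(np.array(p)-s["tool_pos"])*1000).round(1),"turn",np.degrees((A.inv()*Rt).as_rotvec()).round(1),"t",round(s["clock"],2),"q",s["q"].round(2))
def toolR(z,y):
    z=np.array(z,float);z/=np.linalg.norm(z);y=np.array(y,float);y-=z*(y@z);y/=np.linalg.norm(y)
    return R.from_matrix(np.stack([np.cross(y,z),y,z],1))
def az(a): a=np.radians(a);return np.array([np.cos(a),np.sin(a),0])
E
python3 -m pendant '[[-1,[52,-23,0],[0,0,0]],[-1,[54,-24,0],[0,0,0]],[-1,[54,-24,0],[0,0,0]],[-1,[54,-24,0],[0,0,0]],[-1,[54,-24,0],[0,0,0]],[-1,[54,-24,0],[0,0,0]],[-1,[54,-23,0],[0,0,0]],[-1,[54,-23,0],[0,0,0]]]' 20
python3 -m pendant '[[-1,[0,0,12],[0,0,-10]],[-1,[0,0,12],[0,0,-10]],[-1,[0,0,12],[0,0,-10]],[-1,[0,0,12],[0,0,-10]],[-1,[0,0,12],[0,0,-10]],[-1,[0,0,12],[0,0,-10]],[-1,[0,0,0],[0,0,-2]],[-1,[0,0,0],[0,0,0]]]'
python3 - <<'E'
from h import *;from plant import r,cams
s=r.get_state();go(r,[.5366,-.294,.004],toolR([0,0,-1],az(-11)))
d=cams.snapshot("wrist");np.savez("w1.npz",**d,p=s["tool_pos"],R=R.from_quat(s["eef_rot"]).as_matrix())
cv2.imwrite("pics/w1.png",d["img"][...,::-1]);print(d["tool_from_camera"].round(3))
E
```

```text
clock: 1.1
tool_pos: [0.5377, -0.2935, 0.2107]
eef_rot: [0.99, 0.144, -0.0, -0.0]
contact_force: [0.0, -1.1, 0.3]
opening: 0.999
finger_force: 0.0
clock: 2.1
tool_pos: [0.5368, -0.295, 0.1392]
eef_rot: [0.775, 0.632, 0.0, 0.0]
contact_force: [0.6, 0.4, -0.2]
opening: 0.997
finger_force: 0.0
shift [  1.   -0.4 135.2] turn [ 0.  -0.  -0.5] t 2.1 q [ 0.66  0.79 -0.42  1.67  0.43  0.78 -0.16]
[[-0.001  0.949  0.314  0.08 ]
 [ 1.     0.001  0.     0.001]
 [-0.     0.314 -0.949 -0.174]
 [ 0.     0.     0.     1.   ]]
```

View pics/w1.png

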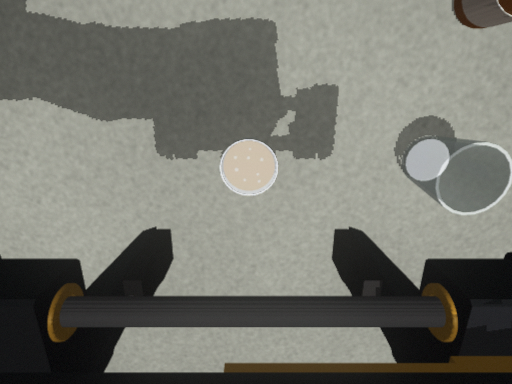

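The dish is at about (249,166) in the wrist view, between and ahead of the open fingers. I'll measure it there.

```bash
cat >> h.py <<'E'
def wcal(d):
    T=np.eye(4);T[:3,:3]=d["R"];T[:3,3]=d["p"];d["camera_from_world"]=np.linalg.inv(T@d["tool_from_camera"]);return d
def wsnap(r,cams,name):
    s=r.get_state();d=cams.snapshot("wrist");d["p"]=s["tool_pos"];d["R"]=R.from_quat(s["eef_rot"]).as_matrix()
    np.savez(name+".npz",**d);return wcal(d)
E
python3 - <<'E'
from h import *;from plant import r
d=wcal(load("w1"));h=cv2.cvtColor(d["img"],cv2.COLOR_RGB2HSV).astype(int)
m=(h[...,0]<22)&(h[...,1]>40)&(h[...,2]>120)
for c,st,l in blobs(m,400): print(c,st,plane(d,*c,.005),plane(d,*c,.012))
m=np.zeros(m.shape,np.uint8);m[130:205,210:290]=((h[...,2]>150))[130:205,210:290]
b=max(blobs(m),key=lambda b:b[1][4]);p=plane(d,*b[0],.008);print("white",b[0],b[1],p)
E
```

```text
[250.75098814 158.66996047] [224 142  50  37 506] [ 0.53801789 -0.28662343  0.005     ] [ 0.53837471 -0.28502994  0.012     ]
white [249.45635005 174.94300961] [ 210  139   80   66 4685] [ 0.53325923 -0.30290627  0.008     ]
```

Run:
```python
from h import *;from plant import r
d=wcal(load("w1"));g=cv2.cvtColor(d["img"],cv2.COLOR_RGB2GRAY)[120:220,190:310]
c=cv2.HoughCircles(g,cv2.HOUGH_GRADIENT,1,30,param1=80,param2=15,minRadius=24,maxRadius=34)[0][0];print(c)
u,v=c[0]+190,c[1]+120;P=plane(d,u,v,.012);print(P,np.linalg.norm(plane(d,u+c[2],v,.012)-P))
go(r,[P[0],P[1],.004],toolR([0,0,-1],az(-11)))
```

```text
[59.5 47.5 28.3]
[ 0.53520916 -0.29392789  0.012     ] 0.029313937064825907
shift [  0.8  -2.1 135.5] turn [ 0.   0.  -0.5] t 2.15 q [ 0.66  0.79 -0.42  1.67  0.43  0.78 -0.16]
```

```bash
python3 -m pendant '[[-1,[1,-2,25],[0,0,0]],[-1,[0,0,25],[0,0,0]],[-1,[0,0,25],[0,0,0]],[-1,[0,0,25],[0,0,0]],[-1,[0,0,22],[0,0,0]],[-1,[0,0,12],[0,0,0]],[-1,[0,0,0],[0,0,0]],[-1,[0,0,0],[0,0,0]]]' 15
python3 -m pendant '[[1,[0,0,0],[0,0,0]],[1,[0,0,0],[0,0,0]],[1,[0,0,0],[0,0,0]],[1,[0,0,0],[0,0,0]],[1,[0,0,0],[0,0,0]],[1,[0,0,0],[0,0,0]]]' 15
```

```text
clock: 3.15
tool_pos: [0.5357, -0.2938, 0.0059]
eef_rot: [0.774, 0.633, 0.0, 0.001]
contact_force: [-0.2, -0.4, 0.2]
opening: 0.997
finger_force: 0.0
clock: 3.9
tool_pos: [0.5349, -0.2936, 0.005]
eef_rot: [0.774, 0.633, -0.0, 0.0]
contact_force: [-0.7, -0.6, -0.8]
opening: 0.344
finger_force: 0.0
```

```bash
python3 -m pendant '[[1,[0,0,0],[0,0,0]],[1,[0,0,0],[0,0,0]]]' 15
python3 - <<'E'
from h import *;from plant import r,cams
d=wsnap(r,cams,"w2");cv2.imwrite("pics/w2.png",d["img"][...,::-1])
E
```

```text
clock: 4.15
tool_pos: [0.535, -0.2936, 0.005]
eef_rot: [0.774, 0.633, 0.0, 0.0]
contact_force: [-0.0, 0.3, 0.6]
opening: 0.118
finger_force: 0.0
```

View pics/w2.png

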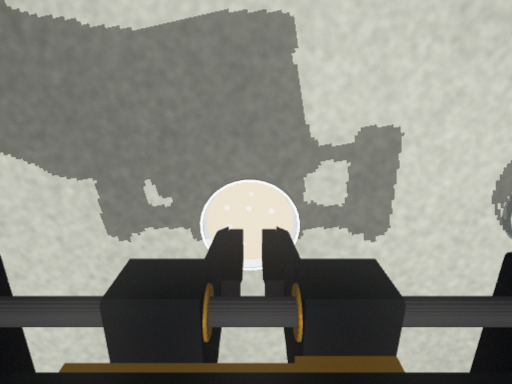

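Run:
```python
from h import *;from plant import r
d=wcal(load("w2"));g=cv2.cvtColor(d["img"],cv2.COLOR_RGB2GRAY)[170:275,180:320]
c=cv2.HoughCircles(g,cv2.HOUGH_GRADIENT,1,30,param1=80,param2=15,minRadius=40,maxRadius=60)[0][0];print(c)
u,v=250,225;P=plane(d,u,v,.012);print(P,np.linalg.norm(plane(d,u+49,v,.012)-P),d["camera_matrix"])
for x,y,z in[(0,0,0),(0,0,-.019),(0,.044,0)]:
  q=d["camera_from_world"]@np.r_[d["R"]@[x,y,z]+d["p"],1];print(d["camera_matrix"]@(q[:3]*[1,-1,-1])/-q[2])
print(r.get_state())
```

```text
[70.5 57.5 48.5]
[ 0.53450956 -0.29367212  0.012     ] 0.03001661397498009 [[300.40662124   0.         252.15865008]
 [  0.         300.40662124 185.80522344]
 [  0.           0.           1.        ]]
[250.73761244 219.97853892   1.        ]
[250.60442541 233.93502195   1.        ]
[320.09090922 219.875241     1.        ]
{'clock': 4.2, 'q': array([ 0.60159694,  0.97263319, -0.31473819,  1.73147948,  0.53669176,
        0.52418883, -0.25419267]), 'qd': array([ 0.00107186,  0.00017551, -0.00093236,  0.0009703 ,  0.001001  ,
        0.00016714, -0.00143332]), 'joint_torque': array([ 6.01132851e-04, -5.67357552e+01, -3.52813706e+00, -8.50408047e+00,
       -3.34343431e-02, -3.87172244e-03, -2.02658771e-04]), 'tool_pos': array([ 0.53489859, -0.29360314,  0.00501299]), 'eef_rot': array([ 7.73803038e-01,  6.33426283e-01, -4.20939393e-05,  2.14162115e-05]), 'contact_force': array([ 0.72646557, -0.63405823,  0.74447426]), 'moment': array([-0.04651444, -0.08017509, -0.00105373]), 'finger_force': 0.0, 'opening': 0.06898032038884844}
```

The dish sits exactly under the TCP, but the visible fingertips end at about row 228 where the reported TCP projects to row 220. The fingers closed above the dish, so they seem to end some 20 mm short of the stated TCP. I'll check, reopen, then feel downwards.

```bash
python3 - <<'E'
from plant import r
print(r.pinch_z,[a for a in dir(r) if a[0]!='_'])
E
python3 -m pendant '[[-1,[0,0,-8],[0,0,0]],[-1,[0,0,0],[0,0,0]],[-1,[0,0,0],[0,0,0]],[-1,[0,0,0],[0,0,0]],[-1,[0,0,0],[0,0,0]],[-1,[0,0,0],[0,0,0]],[-1,[0,0,0],[0,0,0]],[-1,[0,0,0],[0,0,0]]]'
python3 -m pendant '[[-1,[0,0,5],[0,0,0]],[-1,[0,0,5],[0,0,0]],[-1,[0,0,2],[0,0,0]],[-1,[0,0,2],[0,0,0]],[-1,[0,0,2],[0,0,0]],[-1,[0,0,0],[0,0,0]]]'
```

```text
0.0187 ['Unreachable', 'finish_job', 'get_state', 'pinch_z']
clock: 5.2
tool_pos: [0.5349, -0.2936, 0.013]
eef_rot: [0.774, 0.633, -0.0, 0.0]
contact_force: [0.4, 0.1, 0.5]
opening: 0.955
finger_force: 0.0
clock: 5.95
tool_pos: [0.5349, -0.2936, -0.0031]
eef_rot: [0.774, 0.633, -0.0, -0.0]
contact_force: [0.4, 0.7, 0.9]
opening: 1.001
finger_force: 0.0
```

```bash
for i in 1 2 3; do :; done
python3 -m pendant '[[-1,[0,0,2],[0,0,0]],[-1,[0,0,2],[0,0,0]],[-1,[0,0,0],[0,0,0]]]'
python3 -m pendant '[[-1,[0,0,2],[0,0,0]],[-1,[0,0,1],[0,0,0]],[-1,[0,0,0],[0,0,0]]]'
python3 - <<'E'
from h import *;from plant import r,cams
d=wsnap(r,cams,"w3");g=d["img"][190:280].copy()
cv2.imwrite("pics/w3.png",cv2.resize(g[:,100:400,::-1],(800,240)))
E
```

```text
clock: 6.32
tool_pos: [0.5348, -0.2935, -0.0072]
eef_rot: [0.774, 0.633, -0.0, -0.0]
contact_force: [-0.3, -0.1, -0.3]
opening: 1.002
finger_force: 0.0
clock: 6.7
tool_pos: [0.5349, -0.2935, -0.0101]
eef_rot: [0.774, 0.633, -0.0, -0.0]
contact_force: [0.2, 0.3, -0.8]
opening: 1.001
finger_force: 0.0
```

View pics/w3.png

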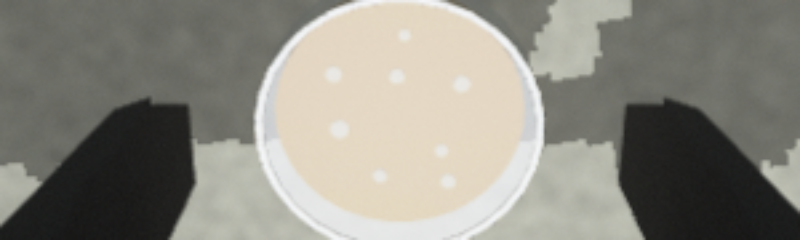

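The TCP reads −10 mm with no contact, so the fingers really are shorter than stated. I'll feel for the bench in small steps.

```bash
python3 -m pendant '[[-1,[0,0,2],[0,0,0]],[-1,[0,0,1],[0,0,0]],[-1,[0,0,0],[0,0,0]]]'
python3 -m pendant '[[-1,[0,0,1],[0,0,0]],[-1,[0,0,1],[0,0,0]],[-1,[0,0,0],[0,0,0]]]'
```

```text
clock: 7.12
tool_pos: [0.5348, -0.2936, -0.0131]
eef_rot: [0.774, 0.633, -0.0, -0.0]
contact_force: [-0.3, 0.6, -0.4]
opening: 1.002
finger_force: 0.0
clock: 7.5
tool_pos: [0.5348, -0.2936, -0.0151]
eef_rot: [0.774, 0.633, -0.0, -0.0]
contact_force: [0.2, 0.1, 0.0]
opening: 1.0
finger_force: 0.0
```

```bash
python3 -m pendant '[[-1,[0,0,1],[0,0,0]],[-1,[0,0,1],[0,0,0]],[-1,[0,0,0],[0,0,0]]]'
python3 -m pendant '[[-1,[0,0,1],[0,0,0]],[-1,[0,0,0],[0,0,0]]]'
python3 -m pendant '[[-1,[0,0,1],[0,0,0]],[-1,[0,0,0],[0,0,0]]]'
```

```text
clock: 7.88
tool_pos: [0.5348, -0.2936, -0.0171]
eef_rot: [0.774, 0.633, -0.0, -0.0]
contact_force: [0.5, 0.5, 0.9]
opening: 0.998
finger_force: 0.0
clock: 8.12
tool_pos: [0.5349, -0.2935, -0.018]
eef_rot: [0.774, 0.633, -0.0, -0.0]
contact_force: [-0.1, -0.2, -0.6]
opening: 1.004
finger_force: 0.0
clock: 8.38
tool_pos: [0.5349, -0.2935, -0.019]
eef_rot: [0.774, 0.633, -0.0, -0.0]
contact_force: [0.1, 0.5, 0.2]
opening: 1.001
finger_force: 0.0
```

```bash
python3 -m pendant '[[-1,[0,0,1],[0,0,0]],[-1,[0,0,0],[0,0,0]]]'
python3 -m pendant '[[-1,[0,0,1],[0,0,0]],[-1,[0,0,0],[0,0,0]]]'
python3 -m pendant '[[1,[0,0,0],[0,0,0]],[1,[0,0,0],[0,0,0]],[1,[0,0,0],[0,0,0]],[1,[0,0,0],[0,0,0]],[1,[0,0,0],[0,0,0]]]' 12
```

```text
clock: 8.62
tool_pos: [0.5349, -0.2935, -0.0201]
eef_rot: [0.774, 0.633, -0.0, -0.0]
contact_force: [-0.6, -0.3, -1.2]
opening: 1.002
finger_force: 0.0
clock: 8.88
tool_pos: [0.5349, -0.2936, -0.0211]
eef_rot: [0.774, 0.633, -0.0, -0.0]
contact_force: [0.3, -0.8, -0.3]
opening: 0.998
finger_force: 0.0
clock: 9.5
tool_pos: [0.5349, -0.2936, -0.021]
eef_rot: [0.774, 0.633, -0.0, 0.0]
contact_force: [0.1, 0.2, -0.2]
opening: 0.677
finger_force: 12.0
```

Gripped: the opening is 0.677, about 60 mm, and the grip force is 12 N. The dish underside is 21 mm behind the stated TCP. Next I lift, carry it short of the stage and look at the stage with the wrist camera.

```bash
python3 -m pendant '[[1,[0,0,-20],[0,0,0]],[1,[0,0,-35],[0,0,0]],[1,[0,0,-40],[0,0,0]],[1,[20,0,-35],[0,0,0]],[1,[40,-8,0],[0,0,0]],[1,[45,-8,0],[0,0,0]],[1,[45,-8,0],[0,0,0]],[1,[45,-9,0],[0,0,0]]]' 12
python3 -m pendant '[[1,[45,-9,0],[0,0,0]],[1,[40,-9,0],[0,0,0]],[1,[10,0,0],[0,0,0]],[1,[0,0,0],[0,0,0]],[1,[0,0,0],[0,0,0]]]'
python3 - <<'E'
from h import *;from plant import r,cams
d=wsnap(r,cams,"w4");cv2.imwrite("pics/w4.png",d["img"][...,::-1])
# where top-view estimate projects
for p in([.5514,.059,.034],)+tuple(np.array([.5514,.059,.034])+.037*az(-11+45+90*k) for k in range(4)):
  q=d["camera_from_world"]@np.r_[p,1];print((d["camera_matrix"]@(q[:3]*[1,-1,-1])/-q[2])[:2].round(1))
E
```

```text
clock: 10.5
tool_pos: [0.5415, -0.0945, 0.1105]
eef_rot: [0.774, 0.633, 0.001, 0.001]
contact_force: [0.1, -0.3, -0.2]
opening: 0.677
finger_force: 12.0
clock: 11.12
tool_pos: [0.5422, -0.0016, 0.1092]
eef_rot: [0.775, 0.632, -0.001, 0.001]
contact_force: [0.0, 0.5, -0.1]
opening: 0.678
finger_force: 12.0
[246.9 111.3]
[279.9  76.5]
[212.9  77.3]
[216.1 143.9]
[278.8 143.2]
```

View pics/w4.png

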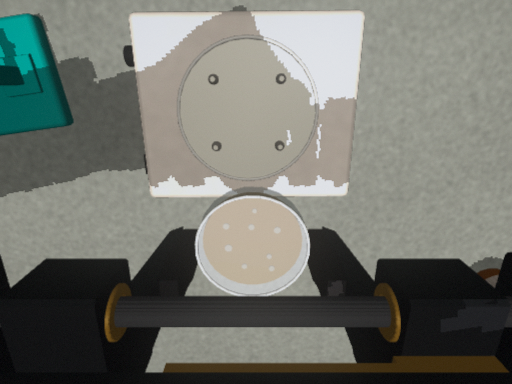

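The wrist view shows the four stops at about (213,79), (281,79), (217,146) and (280,146). The held dish is at (253,245). Both are measured next.

Run:
```python
from h import *;from plant import r,cams
d=wcal(load("w4"));g=cv2.cvtColor(d["img"],cv2.COLOR_RGB2GRAY)
S=[]
for u,v in((213,79),(281,79),(217,146),(280,146)):
    w=g[v-8:v+9,u-8:u+9].astype(float);w=np.clip(np.median(w)-15-w,0,None);yy,xx=np.mgrid[v-8:v+9,u-8:u+9]
    c=((w*xx).sum()/w.sum(),(w*yy).sum()/w.sum());S.append(plane(d,*c,.039))
S=np.array(S);C=S.mean(0);print(S.round(4),C,np.linalg.norm(S-C,axis=1))
v=S[1]-S[0]+S[3]-S[2];print("az",np.degrees(np.arctan2(v[1],v[0])))
c=cv2.HoughCircles(g[180:310,180:330],cv2.HOUGH_GRADIENT,1,30,param1=80,param2=15,minRadius=48,maxRadius=66)[0][0];u,w=c[0]+180,c[1]+180
zt=d["p"][2]+.021+.013;P=plane(d,u,w,zt);print("dish",c,P,np.linalg.norm(plane(d,u+c[2],w,zt)-P),"off",P-d["p"])
p=r.get_state()["tool_pos"]; go(r,[p[0]+C[0]-P[0],p[1]+C[1]-P[1],.016],toolR([0,0,-1],az(-11)))
go(r,[.5514,.059,.016],toolR([0,0,-1],az(-11)))
```

```text
[[0.5314 0.088  0.039 ]
 [0.5815 0.0781 0.039 ]
 [0.5216 0.0379 0.039 ]
 [0.5716 0.028  0.039 ]] [0.55150529 0.05800643 0.039     ] [0.03611777 0.0360946  0.03607226 0.03609502]
az -11.154627469398505
dish [71.5 63.5 57.5] [5.43210402e-01 4.70877884e-04 1.43219937e-01] 0.030173364620097936 off [0.00097515 0.00210042 0.034     ]
shift [58.2 -3.4 93. ] turn [ 0.   0.1 -0.6] t 11.18 q [ 0.11  0.74 -0.32  1.9   0.42  0.56 -0.69]
shift [61.4 -3.1 93. ] turn [ 0.   0.1 -0.6] t 11.18 q [ 0.11  0.74 -0.32  1.9   0.42  0.56 -0.69]
```

```bash
python3 -m pendant '[[1,[20,-1,0],[0,0,-0.5]],[1,[25,-1,15],[0,0,0]],[1,[14.5,-1.3,20],[0,0,0]],[1,[0,0,25],[0,0,0]],[1,[0,0,23],[0,0,0]],[1,[0,0,0],[0,0,0]],[1,[0,0,0],[0,0,0]]]'
python3 - <<'E'
from h import *;from plant import r,cams
d=wsnap(r,cams,"w5");g=d["img"][150:300,140:360,::-1];cv2.imwrite("pics/w5.png",cv2.resize(g,(792,540),interpolation=cv2.INTER_CUBIC))
print(r.get_state()["tool_pos"])
for k in range(4):
  q=d["camera_from_world"]@np.r_[np.array([.5515,.058,.042])+.037*az(-11+45+90*k),1];print((((d["camera_matrix"]@(q[:3]*[1,-1,-1])/-q[2])[:2]-[140,150])*3.6).round(0))
E
```

```text
clock: 12.05
tool_pos: [0.5509, 0.0605, 0.0266]
eef_rot: [0.771, 0.637, 0.001, 0.0]
contact_force: [0.5, 0.1, -1.0]
opening: 0.674
finger_force: 12.0
[0.5511583  0.0603738  0.02690256]
[573. 154.]
[237. 154.]
[252. 442.]
[558. 442.]
```

View pics/w5.png

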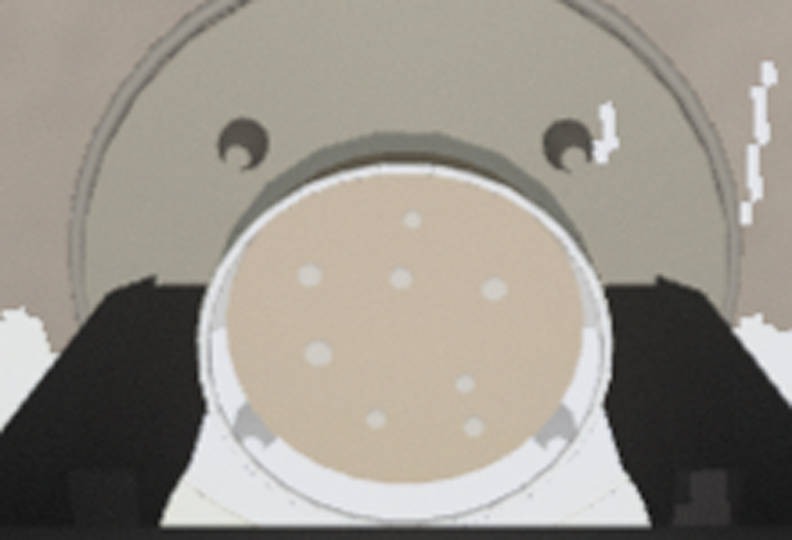

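Run:
```python
from h import *;from plant import r
d=wcal(load("w5"));
for zt in(.061,.0628,.065):
    f=lambda u,v:plane(d,u/3.6+140,v/3.6+150,zt)
    a,b,l,q=f(405,165),f(405,520),f(198,335),f(612,335);C=(a+b)/2
    print(zt,C.round(4),np.linalg.norm(a-b),np.linalg.norm(l-q),((l+q)/2).round(4))
go(r,np.r_[r.get_state()["tool_pos"][:2]+np.array([.5515,.058])-C[:2],.013],toolR([0,0,-1],az(-11)))
```

```text
0.061 [0.5519 0.0601 0.061 ] 0.05841970030454162 0.06013773872648706 [0.5524 0.0629 0.061 ]
0.0628 [0.5521 0.0611 0.0628] 0.05766759212909253 0.05936351214344357 [0.5526 0.0639 0.0628]
0.065 [0.5523 0.0623 0.065 ] 0.056748348803543715 0.058417235208612625 [0.5529 0.0651 0.065 ]
shift [-4.4  0.  13.9] turn [ 0.1 -0.1  0.1] t 12.1 q [-0.06  0.89 -0.23  1.91  0.47  0.4  -0.83]
```

```bash
python3 -m pendant '[[1,[-2.5,-0.3,0],[0,0,0]],[1,[0,0,5],[0,0,0]],[1,[0,0,4],[0,0,0]],[1,[0,0,2],[0,0,0]],[1,[0,0,0],[0,0,0]],[1,[0,0,0],[0,0,0]]]'
python3 -m pendant '[[1,[0,0,1],[0,0,0]],[1,[0,0,1],[0,0,0]],[1,[0,0,0],[0,0,0]],[1,[0,0,0],[0,0,0]]]'
```

```text
clock: 12.85
tool_pos: [0.5497, 0.0575, 0.015]
eef_rot: [0.771, 0.637, 0.0, 0.0]
contact_force: [0.2, 0.0, -0.1]
opening: 0.673
finger_force: 12.0
clock: 13.35
tool_pos: [0.5497, 0.0574, 0.013]
eef_rot: [0.771, 0.637, 0.0, 0.0]
contact_force: [0.5, 0.2, -0.4]
opening: 0.673
finger_force: 12.0
```

```bash
python3 -m pendant '[[1,[0,0,1],[0,0,0]],[1,[0,0,0],[0,0,0]],[1,[0,0,0],[0,0,0]]]'
python3 -m pendant '[[0.2,[0,0,0],[0,0,0]],[-1,[0,0,0],[0,0,0]],[-1,[0,0,0],[0,0,0]],[-1,[0,0,0],[0,0,0]],[-1,[0,0,0],[0,0,0]],[-1,[0,0,-20],[0,0,0]],[-1,[0,0,-30],[0,0,0]],[-1,[0,0,-40],[0,0,0]]]'
python3 -m pendant '[[-1,[-20,0,0],[0,0,0]],[-1,[-35,0,0],[0,0,0]],[-1,[0,0,0],[0,0,0]]]'
python3 - <<'E'
from h import *;from plant import r,cams
d=wsnap(r,cams,"w6");g=d["img"][:,100:400,::-1];cv2.imwrite("pics/w6.png",cv2.resize(g[30:255],(800,600),interpolation=cv2.INTER_CUBIC))
E
```

```text
clock: 13.72
tool_pos: [0.5497, 0.0574, 0.0129]
eef_rot: [0.771, 0.637, 0.0, 0.0]
contact_force: [-0.6, -0.2, 8.9]
opening: 0.677
finger_force: 12.0
clock: 14.72
tool_pos: [0.5488, 0.0573, 0.1022]
eef_rot: [0.771, 0.637, -0.001, -0.0]
contact_force: [1.0, 1.2, 0.0]
opening: 0.998
finger_force: 0.0
clock: 15.1
tool_pos: [0.5375, -0.0015, 0.101]
eef_rot: [0.773, 0.635, -0.002, 0.0]
contact_force: [0.7, 1.2, -1.2]
opening: 0.999
finger_force: 0.0
```

View pics/w6.png

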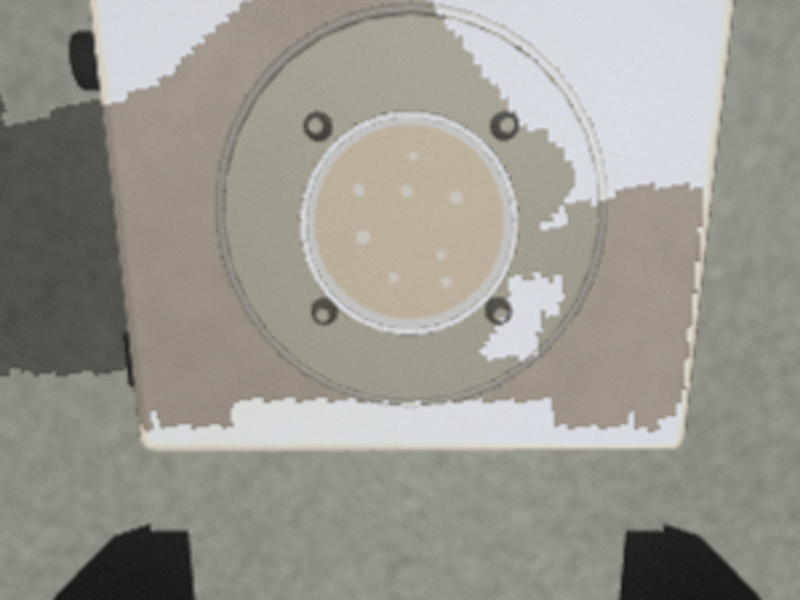

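The dish is seated between all four stops, centred at about (410,222) among them in the picture, and released. Next is the handle azimuth, from the handle's centreline and the foot's edges in the first pictures.

Run:
```python
from h import *
t=load("top0");s=load("scene0")
V=cv2.cvtColor(t["img"],cv2.COLOR_RGB2HSV).astype(float)[...,2]
C=[]
for v in range(183,203):
    w=np.clip(64-V[v,178:196],0,None);w[w<6]=0;C.append(((w*np.arange(178,196)).sum()/w.sum(),v,(V[v,178:196]<62).sum()))
C=np.array(C);k=np.polyfit(C[:,1],C[:,0],1);print("handle u(v)",k,np.abs(np.polyval(k,C[:,1])-C[:,0]).max(),C[::5].round(1))
def proj(d,p):
    q=d["camera_from_world"]@np.r_[p,1];return (d["camera_matrix"]@(q[:3]*[1,-1,-1])/-q[2])[:2]
L=np.array([.6138,.3179,.1638]);e=np.radians(55)
for a in(-12,-9,-6,-3,0,3):
    D=np.cos(e)*az(a)+[0,0,np.sin(e)]
    r_=[]
    for x in(.06,.101,.13):
        u,v=proj(t,L-x*D);r_.append((u-np.polyval(k,v)).round(2))
    print(a,r_,proj(s,L-.115*D).round(1),proj(s,L-.167*D).round(1))
print("lens line",proj(t,L),np.polyval(k,proj(t,L)[1]))
# foot edges: right & left
P=[]
for v in range(180,212):
    row=V[v,196:215];i=np.argmax(row>91);P.append((196+i-1+(91-row[i-1])/(row[i]-row[i-1]),v))
P=np.array([plane(t,u,v,.016)[:2] for u,v in P]);kk=np.polyfit(P[:,0],P[:,1],1);print("right edge az",np.degrees(np.arctan(kk[0])),P[0],P[-1])
P=[]
for v in range(186,208):
    row=V[v,168:182][::-1];i=np.argmax(row>91);P.append((181-i+1-(91-row[i-1])/(row[i]-row[i-1]),v))
P2=np.array([plane(t,u,v,.016)[:2] for u,v in P]);k2=np.polyfit(P2[:,0],P2[:,1],1);print("left edge az",np.degrees(np.arctan(k2[0])),P2[0],P2[-1])
x=.56;print("mid y at x=.56",(np.polyval(kk,x)+np.polyval(k2,x))/2,"width",np.polyval(k2,x)-np.polyval(kk,x))
S=cv2.cvtColor(s["img"],cv2.COLOR_RGB2HSV)[...,2]
for r_ in (S[192:212,304:330]<50): print(''.join('.#'[int(v)] for v in r_))
```

```text
handle u(v) [  0.17208518 152.90632892] 0.3950019833961562 [[184.  183.   10. ]
 [185.6 188.   10. ]
 [186.1 193.   11. ]
 [187.  198.    9. ]]
-12 [np.float64(-0.41), np.float64(-1.63), np.float64(-2.46)] [319.5 202.9] [315.6 208.4]
-9 [np.float64(0.19), np.float64(-0.66), np.float64(-1.23)] [318.4 203. ] [314.1 208.7]
-6 [np.float64(0.8), np.float64(0.34), np.float64(0.03)] [317.4 203.2] [312.6 208.9]
-3 [np.float64(1.41), np.float64(1.35), np.float64(1.3)] [316.3 203.4] [311.2 209.2]
0 [np.float64(2.04), np.float64(2.37), np.float64(2.59)] [315.3 203.7] [309.8 209.6]
3 [np.float64(2.68), np.float64(3.41), np.float64(3.9)] [314.3 204. ] [308.4 210. ]
lens line [183.58953242 169.47092823] 182.0697640567758
right edge az 18.26709027038391 [0.60113769 0.31487296] [0.50547217 0.28097735]
left edge az 9.599881632475267 [0.58123117 0.36748827] [0.51628673 0.35211557]
mid y at x=.56 0.32812952805712875 width 0.08082647940078602
............###..........#
............####....######
.............###########..
.................#######..
.................####.....
..........................
.............##...........
.............##...........
............######........
...........########.......
..........########........
..........#######.........
........########..........
.......########...........
.......#######............
......########............
.......#####..............
..........................
..........................
..........................
```

Handle azimuth is about −6°, and the two views agree. The grip point is about (0.556, 0.324, 0.081). I'll lift and turn next.

```bash
python3 -m pendant '[[-1,[0,0,-20],[0,0,-10.5]],[-1,[0,0,-20],[0,0,-10.5]],[-1,[0,0,-20],[0,0,-10.5]],[-1,[0,0,-20],[0,0,-10.5]],[-1,[0,0,-20],[0,0,-10.5]],[-1,[0,0,-20],[0,0,-10.5]],[-1,[0,0,-10],[0,0,-10.5]],[-1,[0,0,-10],[0,0,-10.5]]]'
python3 - <<'E'
from h import *;from plant import r,cams
G=np.array([.5562,.3240,.0811]);h=az(-6);z=np.sin(np.radians(33))*h-[0,0,np.cos(np.radians(33))]
for b in(.16,.0): print(G+(.044-b)*z)
Rt=toolR(z,az(84));go(r,G+(.044-.16)*z+[0,0,.06],Rt);go(r,G+(.044-.16)*z,Rt)
E
```

```text
clock: 16.15
tool_pos: [0.5392, 0.0045, 0.242]
eef_rot: [0.143, 0.99, 0.0, -0.0]
contact_force: [0.2, -0.2, -0.7]
opening: 0.999
finger_force: 0.0
[0.49336797 0.33060391 0.17838579]
[0.58003284 0.32149507 0.0441985 ]
shift [136.3 299.7   3.9] turn [ -3.  -32.9 -10.2] t 16.15 q [ 0.43  0.66 -0.89  1.77  0.6   1.01  0.59]
shift [136.3 299.7  63.9] turn [ -3.  -32.9 -10.2] t 16.15 q [ 0.43  0.66 -0.89  1.77  0.6   1.01  0.59]
```

```bash
python3 -m pendant '[[-1,[19,43,0],[0,0,0]],[-1,[19,43,0],[0,0,0]],[-1,[20,43,0],[0,0,0]],[-1,[20,43,0],[0,0,0]],[-1,[20,43,0],[0,0,0]],[-1,[20,43,0],[0,0,0]],[-1,[18,42,0],[0,0,0]],[-1,[0,0,0],[0,0,0]]]'
python3 -m pendant '[[-1,[0,0,0],[0,0,-10]],[-1,[0,0,0],[0,-10,0]],[-1,[0,0,0],[0,-10,0]],[-1,[0,0,0],[0,-10,0]],[-1,[0,0,0],[0,-3,0]],[-1,[0,0,0],[0,0,0]]]'
python3 - <<'E'
from h import *;from plant import r,cams
G=np.array([.5562,.3240,.0811]);h=az(-6);z=np.sin(np.radians(33))*h-[0,0,np.cos(np.radians(33))]
Rt=toolR(z,az(84));go(r,G+(.044-.16)*z,Rt);print(r.get_state()["tool_pos"])
d=wsnap(r,cams,"w7");cv2.imwrite("pics/w7.png",d["img"][...,::-1])
def proj(d,p):
    q=d["camera_from_world"]@np.r_[p,1];return (d["camera_matrix"]@(q[:3]*[1,-1,-1])/-q[2])[:2]
L=np.array([.6138,.3179,.1638]);D=np.cos(np.radians(55))*az(-6)+[0,0,np.sin(np.radians(55))]
for x in(0,.05,.101,.14,.149,.167):print(x,proj(d,L-x*D).round(1))
E
```

```text
clock: 17.15
tool_pos: [0.4934, 0.3357, 0.2418]
eef_rot: [0.143, 0.99, 0.002, -0.001]
contact_force: [-0.0, -1.2, -0.1]
opening: 0.996
finger_force: 0.0
clock: 17.9
tool_pos: [0.4955, 0.329, 0.2406]
eef_rot: [0.057, 0.961, -0.019, 0.271]
contact_force: [1.1, -0.2, 0.3]
opening: 1.002
finger_force: 0.0
shift [34.5  1.7 51.8] turn [-0.8 -1.4 -0.6] t 17.9 q [-0.59  0.57 -0.54  2.03  1.25  0.84 -0.58]
[0.49548486 0.32902352 0.24059965]
0 [257.1 222.1]
0.05 [256.8 177. ]
0.101 [256.6 132.2]
0.14 [256.4  98.7]
0.149 [256.3  91.1]
0.167 [256.3  75.9]
```

View pics/w7.png

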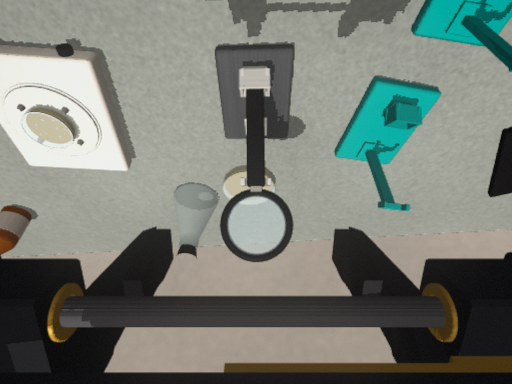

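The tenth and last picture shows the lens at (257,225), the handle along column 256 and the pocket mouth at row 92. All agree with the prediction to within 3 px. Now the approach along the tool axis.

```bash
python3 -m pendant '[[-1,[17,1,26],[-0.8,-1.4,-0.6]],[-1,[17,1,26],[0,0,0]],[-1,[0,0,0],[0,0,0]],[-1,[0,0,30],[0,0,0]],[-1,[0,0,30],[0,0,0]],[-1,[0,0,30],[0,0,0]],[-1,[0,0,0],[0,0,0]]]'
python3 - <<'E'
from h import *;from plant import r,cams
G=np.array([.5562,.3240,.0811]);h=az(-6);z=np.sin(np.radians(33))*h-[0,0,np.cos(np.radians(33))]
Rt=toolR(z,az(84));go(r,G+.044*z,Rt);print(r.get_state()["tool_pos"])
E
```

```text
clock: 18.82
tool_pos: [0.5468, 0.3242, 0.1035]
eef_rot: [0.053, 0.957, -0.015, 0.284]
contact_force: [-1.0, -0.2, -0.2]
opening: 0.999
finger_force: 0.0
shift [ 4.4  0.9 67.9] turn [-0.1  0.1 -0.3] t 18.82 q [-0.59  0.84 -0.44  2.07  1.71  0.79 -0.98]
[0.54675345 0.32424321 0.1035259 ]
```

```bash
python3 -m pendant '[[-1,[2,0.5,20],[0,0,0]],[-1,[2,0.4,20],[0,0,0]],[-1,[0,0,16],[0,0,0]],[-1,[0,0,10],[0,0,0]],[-1,[0,0,0],[0,0,0]],[-1,[0,0,0],[0,0,0]]]'
python3 - <<'E'
from h import *;from plant import r,cams
G=np.array([.5562,.3240,.0811]);h=az(-6);z=np.sin(np.radians(33))*h-[0,0,np.cos(np.radians(33))]
Rt=toolR(z,az(84));go(r,G+.044*z,Rt)
d=wsnap(r,cams,"w8");V=cv2.cvtColor(d["img"],cv2.COLOR_RGB2GRAY)
for r_ in V[0:330:7,100:410:4]: print(''.join(" .:-=+*#%@"[9-int(v)//26] for v in r_))
E
```

```text
clock: 19.58
tool_pos: [0.5773, 0.324, 0.0468]
eef_rot: [0.051, 0.957, -0.014, 0.284]
contact_force: [0.3, -0.7, 0.5]
opening: 0.998
finger_force: 0.0
shift [-1.1 -2.2  3.7] turn [ 0.1  0.1 -0.2] t 19.57 q [-0.56  0.96 -0.43  2.02  1.84  0.8  -1.04]
::::::::::::::::::::::::::::::.:::++++++++++++++++++++++++++++++++++++++++++++
:::::::::..::::::::::::::::::::::+++++++++++++++++++++++++++++++++++++++++++++
::::::::::.::::::.:::::::::::::::+++++++++++++++++++++++++++++++++++++++++++++
:::+++++++++=+++-::::::...:::::::+++++++++++++++++++++++++++++++++++++++++++++
::++++++++++++++++:::..::::::::::+++++++++++++++++++++++++++++++++++++++++++++
:::+++++++++++++++==:::::::=:::+++++++++++++++++++++++++++++++++++++++++++++-:
::::++++++++++++++++++++++++++++++++++++++++++++++++++++++++++++++++++++++++++
:::::+++++++++++++++++++++++++++++++++++++++++++++++++++++++++++++++++++++++++
.:::::++++++++++++++++++++++++++++++++++++++++++++++++++++++++++++++++++++++++
::.:.:-++++++++############################################+++++++++++++++++++
::::::.==+++++*############################################*
[... 2241 characters left out ...]
%%%%%%%::::-==:  .....%%%%%%%%%%-  .::::.:::::::::%%%%%%%%%%%%%%%%-:
%%%%%%%%%%%%%%%%-----==-::.     %%%%%%%%%%- :.:::::::::::::::%%%%%%%%%%%%%%%%%
%%%%%%%%%%%%%%%:::::---::.:::::.%%%%%%%%%%+:::::::::::::::::::%%%%#####%%%%%%%
%%%%%%%%%%%%%%:::::----:::::::::#%%%%%%%%%*::::::::::::::::::::%%%%%%%%%%%%%%%
##############################################################################
##############################################################################
##############################################################################
#########*******************************##*************************#*#*#######
%%%%%%-:::::::::--::::::::::::::#%%%%%%%%%#:::::::::::::::::::::::::::-%%%%@@@
```

```bash
python3 -m pendant '[[-1,[-1,-2.5,2],[0,0,0]],[-1,[0,0,0],[0,0,0]]]'
python3 -m pendant '[[1,[0,0,0],[0,0,0]],[1,[0,0,0],[0,0,0]],[1,[0,0,0],[0,0,0]],[1,[0,0,0],[0,0,0]],[1,[0,0,0],[0,0,0]],[1,[0,0,0],[0,0,0]],[1,[0,0,0],[0,0,0]],[1,[0,0,0],[0,0,0]]]' 15
```

```text
clock: 19.88
tool_pos: [0.5793, 0.3204, 0.0452]
eef_rot: [0.052, 0.957, -0.014, 0.284]
contact_force: [-0.2, 0.2, 0.4]
opening: 1.008
finger_force: 0.0
clock: 20.88
tool_pos: [0.5792, 0.3209, 0.0451]
eef_rot: [0.051, 0.957, -0.014, 0.284]
contact_force: [0.7, 0.9, 0.1]
opening: 0.227
finger_force: 15.0
```

```bash
python3 -m pendant '[[1,[0,0,0],[0,0,0]],[1,[0,0,0],[0,0,0]],[1,[0,0,0],[0,0,0]]]' 50
python3 - <<'E'
from h import *;from plant import r,cams
s=r.get_state();A=R.from_quat(s["eef_rot"]);D=np.cos(np.radians(55))*az(-6)+[0,0,np.sin(np.radians(55))]
print("D in tool",A.inv().apply(D),"up",A.inv().apply([0,0,1]),s["tool_pos"],s["moment"])
d=wsnap(r,cams,"w9");V=cv2.cvtColor(d["img"],cv2.COLOR_RGB2GRAY)
for v in(170,185,200,215): 
    i=np.where(V[v,200:300]<50)[0];print(v,i.min()+200,i.max()+200)
E
```

```text
clock: 21.25
tool_pos: [0.5792, 0.3209, 0.0451]
eef_rot: [0.051, 0.957, -0.014, 0.284]
contact_force: [0.1, 0.9, 0.2]
opening: 0.221
finger_force: 50.0
D in tool [-0.92756288  0.00299966 -0.37365507] up [-0.54549496  0.00223291 -0.83811113] [0.57922896 0.32088736 0.04512329] [0.12221581 0.39181309 0.01536838]
170 232 271
185 232 271
200 232 271
215 232 271
```

```bash
python3 -m pendant '[[1,[-5.1,0,-2.1],[0,0,0]],[1,[-5.1,0,-2.1],[0,0,0]],[1,[-5.1,0,-2.1],[0,0,0]],[1,[-5.1,0,-2.1],[0,0,0]],[1,[0,0,0],[0,0,0]]]' 50
python3 -m pendant '[[1,[-5.5,0,-8.4],[0,0,0]],[1,[-11,0,-17],[0,0,0]],[1,[-16,0,-25],[0,0,0]],[1,[-16,0,-25],[0,0,0]],[1,[-11,0,-17],[0,0,0]],[1,[0,0,0],[0,0,0]],[1,[0,0,0],[0,0,0]]]' 50
python3 - <<'E'
from h import *;from plant import r,cams
d=wsnap(r,cams,"w10");V=cv2.cvtColor(d["img"],cv2.COLOR_RGB2GRAY)
for r_ in V[0:330:7,100:410:4]: print(''.join(" .:-=+*#%@"[9-int(v)//26] for v in r_))
E
```

```text
clock: 21.92
tool_pos: [0.5922, 0.3195, 0.0639]
eef_rot: [0.052, 0.957, -0.014, 0.285]
contact_force: [0.3, -0.1, -1.4]
opening: 0.221
finger_force: 50.0
clock: 22.8
tool_pos: [0.5906, 0.319, 0.1725]
eef_rot: [0.051, 0.957, -0.014, 0.284]
contact_force: [0.6, 0.1, -1.7]
opening: 0.22
finger_force: 50.0
::::::::::::::::::::::::*#######*------------########+++++++++++++:::::-:-++++
::::::::::::::-:::::::::-#######+------------########+++++++++++++++++++++++++
:::::::::::::::::::::::::#######=.-------==-=########+++++*+++++++++++++++++++
:::::::::::::::::::::::::########.+--------++#######-==++++++++++:::::::=+++++
:::::::::::::::::::::::::+#######==--------+######**++++++++++++++++++++++++++
:::::::::::::::::::::::::-#######===========########++++++++++++-::---:-=++++=
::::::::::::::::::::::::::##########################+++++++++++=:::::::::++=::
::::::::::::::::::::::::::*###+++++++*++###########*++++::::::::::::::::::::-#
::::::::::::::::::::::::::+**#+++++++++++##########++++::::::::::::::::::::-#*
::::::::::::::::::::::::::-++++++++++++++##########++--::::::::::::-::::::-#+=
::::::
[... 2295 characters left out ...]
%%%%%%%%%%%%%%%%%%%@%@@@@%%%%%%%@@@@@%%%%%%%%%%%%%%%%%%%%%%%%%%%%%::
%%%%%%%%%%%%%%%%%%%%%%%%@%%@%%%%@@%%%%%%%%%@@%%%%%%%%%%%%%%%%%%%%%%%%%%%%%%%%=
%%%%%%%%%%%%%%%%%%%%%%%##@@%%%%%@@%%%%%%%%%%%####%%%##%%%%%%%%%%%%%%%%%%%%%%%%
%%%%%%%%%%%%%%%%@@%%%@*##%@@%%%%%@%%%%%%%%%%%%%%%@@%##*@%%@%%@%@@%%%%%%%%%%%%%
%%%%%%%%%%%%%%%%%%%%@@*#%%%%#%%%%%%%%%%%%%%%%%%%%%%%%#*@@%%%%%%%%%%%%%%%%%%%%%
%%%%%%%%%%%%%%%%%%%%@%*%%%%%%%%%%%%%%%%%%%%%%%%%%%%%%%*%@%%%%%%%%%%%%%%%%%%%%%
%%%%%%%%%%%%%%%%%%%%%#*###############################**%%%%%%%%%%%%%%%%%%%%%%
%%%%%%%%%%%%%%%%%%%%%#*###############################**%%%%%%%%%%%%%%%%%%%%%%
%%%%%%%%%%%%%%%%%%%%%#*#%@@@:::::%%%%%%%%%%%:::::@%@%#*+%%%%%%%%%%%%%%%%%%%%%%
```

The magnifier is out and held. Next I work out the lens in the tool frame, check it against the foot seen at about row 133, and plan the level pose.

```bash
cat > plan.py <<'E'
from h import *;from plant import r,cams
def proj(d,p):
    q=d["camera_from_world"]@np.r_[p,1];return (d["camera_matrix"]@(q[:3]*[1,-1,-1])/-q[2])[:2]
A0=R.from_quat([.0511,.957,-.014,.284]);p0=np.array([.5792,.3209,.0451])
D0=np.cos(np.radians(55))*az(-6)+[0,0,np.sin(np.radians(55))]
Dt=A0.inv().apply(D0);Lt=A0.inv().apply(np.array([.6138,.3179,.1638])-p0);Yt=A0.inv().apply(az(84))
def target(C,psi):
    # tool rotation taking Dt->az(psi), Yt->az(psi+90)
    M=np.stack([Dt,Yt,np.cross(Dt,Yt)],1);W=np.stack([az(psi),az(psi+90),[0,0,1]],1)
    Rt=R.from_matrix(W@M.T);return np.array(C)-Rt.apply(Lt),Rt
E
python3 - <<'E'
from plan import *
d=wcal(load("w10"));A=R.from_matrix(d["R"])
print("Lt",Lt,"Dt",Dt,"Yt",Yt,"grip",Lt-.101*Dt)
print("foot pred",proj(d,d["p"]+A.apply(Lt-.167*Dt)))
s=r.get_state();L=s["tool_pos"]+R.from_quat(s["eef_rot"]).apply(Lt);print("lens now",L)
for C,psi in(([.62,.30,.28],-6),([.5515,.058,.25],-50),([.5515,.058,.149],-50)):
    p,Rt=target(C,psi);print(C,p,Rt.apply([0,0,1]));go(r,p,Rt)
E
```

```text
Lt [-0.09384052  0.00094332 -0.08055381] Dt [-0.92751357  0.00257794 -0.37378059] Yt [0.00231378 0.99999666 0.00115539] grip [-0.00016165  0.00068295 -0.04280197]
foot pred [256.07638518 126.86033994]
lens now [0.62530891 0.31594103 0.2907283 ]
[0.62, 0.3, 0.28] [0.50342534 0.31161588 0.24036075] [-0.37161221  0.04021977 -0.92751643]
shift [  34.8  -16.4 -104. ] turn [ 0.  54.9  0. ] t 22.85 q [-0.54  0.73 -0.41  1.95  1.48  0.72 -0.64]
[0.5515, 0.058, 0.25] [0.47571228 0.14733533 0.21036075] [-0.23937645  0.28707521 -0.92751643]
shift [  59.6 -182.7  -84.5] turn [ 4.4 52.1 45.5] t 22.85 q [-0.54  0.73 -0.41  1.95  1.48  0.72 -0.64]
[0.5515, 0.058, 0.149] [0.47571228 0.14733533 0.10936075] [-0.23937645  0.28707521 -0.92751643]
shift [ 114.5 -182.8    0.3] turn [ 4.4 52.1 45.5] t 22.85 q [-0.54  0.73 -0.41  1.95  1.48  0.72 -0.64]
```

```bash
python3 -m pendant '[[1,[9,-4,-26],[0,0,0]],[1,[9,-4,-26],[0,0,0]],[1,[9,-4,-26],[0,0,0]],[1,[8,-4,-26],[0,0,0]],[1,[0,0,0],[0,5,0]],[1,[0,0,0],[0,8,0]],[1,[0,0,0],[0,8,0]],[1,[0,0,0],[0,8,0]]]' 50
python3 -m pendant '[[1,[0,0,0],[0,8,0]],[1,[0,0,0],[0,8,0]],[1,[0,0,0],[0,6,0]],[1,[0,0,0],[0,4,0]],[1,[0,0,0],[0,0,0]]]'
python3 - <<'E'
from plan import *
s=r.get_state();A=R.from_quat(s["eef_rot"]);print("lens",s["tool_pos"]+A.apply(Lt),"D",A.apply(Dt))
for C,psi in(([.62,.30,.28],-6),([.5515,.058,.25],-50)):
    p,Rt=target(C,psi);go(r,p,Rt)
E
```

```text
clock: 23.85
tool_pos: [0.5035, 0.3115, 0.2405]
eef_rot: [0.054, 0.998, -0.002, 0.038]
contact_force: [0.1, -0.2, -1.8]
opening: 0.22
finger_force: 50.0
clock: 24.48
tool_pos: [0.5049, 0.3105, 0.2382]
eef_rot: [0.055, 0.981, 0.009, -0.185]
contact_force: [0.3, -0.0, -2.4]
opening: 0.217
finger_force: 50.0
lens [0.62101313 0.29861548 0.27902273] D [ 0.99411854 -0.1078379   0.00996557]
shift [ 2.2  1.  -1.4] turn [-0.1  0.6 -0.2] t 24.48 q [-0.14  0.9  -0.82  1.29  0.32  1.42  0.56]
shift [-1.000e-01 -1.653e+02  3.040e+01] turn [-16.3   0.6  40.7] t 24.48 q [-0.14  0.9  -0.82  1.29  0.32  1.42  0.56]
```

```bash
python3 -m pendant '[[1,[0,-22,2],[0,0,0]],[1,[0,-30,5],[0,0,0]],[1,[0,-32,6],[0,0,0]],[1,[0,-32,6],[0,0,0]],[1,[0,-30,6],[0,0,0]],[1,[0,-19,5],[0,0,0]],[1,[0,0,0],[0,0,0]]]' 50
python3 -m pendant '[[1,[0,0,0],[-2.3,0.1,5.8]],[1,[0,0,0],[-2.3,0.1,5.8]],[1,[0,0,0],[-2.4,0.1,5.9]],[1,[0,0,0],[-2.4,0.1,5.9]],[1,[0,0,0],[-2.4,0.1,5.9]],[1,[0,0,0],[-2.3,0,5.8]],[1,[0,0,0],[-2.2,0,5.6]],[1,[0,0,0],[0,0,0]]]'
python3 - <<'E'
from plan import *
s=r.get_state();A=R.from_quat(s["eef_rot"]);print("lens",s["tool_pos"]+A.apply(Lt),"D",A.apply(Dt),"Y",A.apply(Yt))
for z in(.25,.149):
    p,Rt=target([.5515,.058,z],-50);go(r,p,Rt)
t=cams.snapshot("top");np.savez("top1",**t);q=cams.snapshot("scene");np.savez("scene1",**q)
L=s["tool_pos"]+A.apply(Lt);print(proj(t,L),proj(q,L))
for d in(t,q):
    u,v=proj(d,L).round().astype(int);V=cv2.cvtColor(d["img"],cv2.COLOR_RGB2GRAY)[v-24:v+25,u-40:u+41]
    for r_ in V: print(''.join("#+."[int(x>45)+int(x>70)] for x in r_))
E
```

```text
clock: 25.35
tool_pos: [0.475, 0.1478, 0.2126]
eef_rot: [0.054, 0.981, 0.009, -0.184]
contact_force: [-0.2, 0.0, -0.9]
opening: 0.221
finger_force: 50.0
clock: 26.35
tool_pos: [0.475, 0.1501, 0.2134]
eef_rot: [0.414, 0.89, 0.082, -0.171]
contact_force: [-0.2, -0.4, -1.4]
opening: 0.221
finger_force: 50.0
lens [0.55110445 0.06108847 0.2532104 ] D [ 0.64638024 -0.76301387  0.00155156] Y [0.76300694 0.6463813  0.00341027]
shift [-3.5 -1.3  1.9] turn [0.1 0.1 0.3] t 26.35 q [ 0.25  0.72 -0.73  1.77  0.12  0.93  0.25]
shift [-41.1  -1.6  95.6] turn [0.1 0.1 0.3] t 26.35 q [ 0.25  0.72 -0.73  1.77  0.12  0.93  0.25]
[279.60230046 192.04245743] [232.50624415 170.17751711]
........................+############+++++++++++++++++...........++++++++++++++++
........................+#############+++++++++++++++++.........+++++++++++++++++
..+++...................+#############+++++#+++++++++++++.........+++++++++++++++
.+###+..................+##############+++++#+++++++++++++........+.+++++++++++++
+#####+.................+###############++++##+++++++++++++..........++.+++++++++
###++##+........
[... 6909 characters left out ...]
...++++.................................++..
........................................++++..................................+..
......................................++++++...................................+.
.................................+++++++++++...................................++
.................................++++..+++++.....................................
..................................+++++++++++....................................
..................................+++++++++++....................................
...................................+.....++++....................................
.........................................++++....................................
```

In the scene view the lens ring is centred within 1–2 px of the prediction, so it is level and not sagging. I'll lower it to the viewing height.

```bash
python3 -m pendant '[[1,[-6,0,14],[0,0,0]],[1,[-8,0,18],[0,0,0]],[1,[-8,0,18],[0,0,0]],[1,[-8,0,18],[0,0,0]],[1,[-7,0,16],[0,0,0]],[1,[-4,0,9],[0,0,0]],[1,[0,0,0],[0,0,0]],[1,[0,0,0],[0,0,0]]]' 50
python3 - <<'E'
from plan import *
s=r.get_state();A=R.from_quat(s["eef_rot"]);L=s["tool_pos"]+A.apply(Lt);print("lens",L,"D",A.apply(Dt),"Y",A.apply(Yt),s["qd"].round(3))
q=cams.snapshot("scene");np.savez("scene2",**q);print(proj(q,L),proj(q,[.5515,.058,.049]))
u,v=proj(q,L).round().astype(int);V=cv2.cvtColor(q["img"],cv2.COLOR_RGB2GRAY)[v-14:v+40,u-35:u+36]
for r_ in V: print(''.join("#+."[int(x>45)+int(x>70)] for x in r_))
p,Rt=target([.5515,.058,.149],-50);go(r,p,Rt)
E
```

```text
clock: 27.45
tool_pos: [0.4781, 0.1469, 0.1118]
eef_rot: [0.415, 0.89, 0.082, -0.171]
contact_force: [0.4, 0.7, -1.6]
opening: 0.22
finger_force: 50.0
lens [0.55398159 0.05771267 0.15165319] D [ 0.64450018 -0.76460242  0.0016287 ] Y [0.76459478 0.64450136 0.00357948] [ 0.    -0.008 -0.002 -0.002  0.001 -0.002 -0.   ]
[233.82892635 203.23566624] [235.60946044 231.88974354]
...........................+++++++++++.....+########+.+####.........+##
...........................++++..+++++....#########+..+###+..........#+
............................+++++++++++..#########+....###.............
............................++++++++++++##########.....................
.............................+.....++++##########......................
...................................++++..++#####.......................
................................++####++...+###........................
............................++++......++++++##.........................
..........................+++.............+##+.........................
........................#+..................##.........................
.....
[... 2557 characters left out ...]
.............................
.......................................................................
.......................................................................
.......................................................................
.......................................................................
.......................................................................
.......................................................................
.......................................................................
.......................................................................
shift [ 0.8 -1.6  3.1] turn [0.2 0.1 0.2] t 27.5 q [ 0.21  0.86 -0.66  1.84  0.2   0.72  0.24]
```

```bash
python3 -m pendant '[[1,[0,0,0],[0,0,0]],[1,[0,0,0],[0,0,0]],[1,[0,0,0],[0,0,0]],[1,[0,0,0],[0,0,0]]]' 50
python3 -c "
from plant import r
print(r.finish_job())"
```

```text
clock: 28.0
tool_pos: [0.4778, 0.1466, 0.1114]
eef_rot: [0.415, 0.89, 0.081, -0.171]
contact_force: [0.8, -0.2, -2.1]
opening: 0.216
finger_force: 50.0
the job is handed in; nothing more can be done
None
```

I handed the job in at 28 s: the dish is released between the four stops, and the magnifier is gripped level about 10 cm above its lid, within about 4 mm of centre; the judging result was not returned.

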